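# Set, unlock and hold the plate sealer

### The arm

A 6-joint arm with a two-finger parallel gripper is mounted at the origin on the work surface. World frame = base frame: x ahead of the robot, y to its left, z up, the work surface at z = 0. Lengths are in m, angles in degrees, forces in N, time in s.
With the tool pointing down it reaches from about 0.25 to 0.725 m from the base axis. Payload 9.7 kg.
Tool frame: the origin (TCP) lies midway between the tips of the shut fingers; the grasp point (between the pads) lies 19 mm behind it (bot.hold_point_z is the distance from the TCP to the grasp point, in m); z points along the fingers, y is the line along which they close (so a half turn about z gives the same grasp; the last joint's range is limited). The gripper opens to 85 mm and grips with 20 to 120 N. Pads are 22 mm wide; open, the fingers measure 114 mm over their backs; the gripper's body (76 mm by 85 mm) begins 54 mm behind the grasp point. The pads swing forward as they close: fully open they stand 13 mm farther back than shut.
Start: joints at [74.083, 4.979, 10.078, 95.1, 0, 90], TCP at [0.151, 0.529, 0.231] pointing down, gripper open.
Joint ranges: [-179.16, 179.16], [-48.56, 103.87], [-65.8, 70.77], [-126.05, 130.52], [-82.76, 87.17], [-180, 180]. Speed limits (degrees/s): [127.2, 127.2, 147.25, 180, 180, 180].

### API

Orientations are given as [roll, pitch, yaw] about the fixed x, y, z axes, in that order (R = Rz(yaw) Ry(pitch) Rx(roll)).
In Python, from workcell import bot gives the robot as it stands.
- The arm moves only by the tool play_rows, never from a script. Its argument "steps" is a list that holds one entry, the list of rows, each a list of 4 numbers: the shift along the tool's x, y, z in m, then the turn about the tool's z in rad. In form: [[[tx, ty, tz, yaw], ...]]. A call has exactly 5 rows; each row shifts and turns the commanded pose from where the row before left it, along the tool's axes as they then stand; what a row does not reach is not made up. A row lasts 1/12 s, in which the tool goes at most 41.7 mm and 7.16 degrees, less where a joint would pass 70% of its speed; a pose out of reach is approached as far as the arm can. A call is refused whole if a number of a shift passes 0.0417 or a number of a turn 0.125, either way. A call with a gripper value outside its range is refused whole. "gripper" is the finger opening in m, from 0 to 0.0854, set as the call begins (left out, the last holds). The fingers move at their own pace and stop on an object; "squeeze" is the grip in N (left out, the last holds). Time passes only in rows, so rows that do not move let the fingers close, or fill a call up. It gives the time, the measured TCP pose, the force, the opening and the grip force at its end, in the units of the state.
- bot.get_obs(): the state, without advancing time (a new reading comes with each control period).
- bot.camera(name): name is "side" or "top"; returns a dict with "img" (384x512x3 uint8, blue, green, red), "vfov" (degrees; the focal length in pixels is half the picture's height over the tangent of half this angle, whatever the lens; pixels are square), "cx", "cy" (the principal point, pixels), "xyz" and "attitude" of the camera in the world. Camera axes: x right, y down, z forward; pixel columns grow to the right and rows downward; lengths in m; the calibration is good to about 2 mm. A picture is of the moment at which its call begins. There is no depth.
- bot.job_done(): hands the job in; it is judged then, once.
The state is a dict: "time": time; "q": joint angles; "qd": joint speeds; "joint_efforts": joint torques, N m; "ee_pos": TCP position; "tcp_rot": TCP orientation; "wrist_force": force on the tool from outside, world axes, zero at the start; "torque": the same for the moment, N m; "opening": finger opening in m; "grasp_force": force on a finger pad.
Only numpy, scipy, OpenCV 4.12 (cv2) and the standard library are available. Lean on these libraries where they do the work, as an engineer would, in place of code of your own. Each camera call takes 0.05 s, during which the arm holds its last target. There are 200 camera calls.

### The job

Get the hand-operated plate sealer going: first set the small ball-topped lever at its side to the long mark on the quadrant, then flip the safety catch outwards, fully clear of the big handle, and only then pull the big handle forward and down as far as it goes. Keep holding it down with the gripper - the handle springs back, so finish while still holding it - with the setting unchanged, and leave the bottle, flask and tip box where they stand.

Things in the scene. Friction and masses are not known exactly. Their poses are not given: they have to be found in the camera images.
- sealer: Hand-operated plate sealer, a white press fixed to the bench. Origin on the table under the middle of its base; z up, -x its front (roughly towards the robot, turned up to 0.35 rad), +y its left. Base 260 (x) x 240 (y) x 35 mm; head 116 mm wide (y), from 70 mm in front of to 105 mm behind the origin, its top 150 mm up; grey housing of the setting lever at its left, to y = +184 mm, 60 mm high.
- handle_hinge (a point): Point on the big handle's axis, midway between its two arms, 125 mm above the table, straight above the sealer's origin. Fixed to the sealer, with the sealer's frame. The handle's axis runs along the sealer's y.
- grip (a point): Crossbar of the big U-shaped handle: black rubber bar 20 mm thick, 150 mm long along the sealer's y, this point at its middle; 12 mm arms at its ends go to the handle axis, 170 mm away. At rest 29 mm behind and 168 mm above handle_hinge, pulled fully 146 mm in front of and 88 mm above it. Can be pinched from above at its middle and, being round, turns between the fingers.
- handle (a joint): Big handle's angle: 0 at rest (leaning back 0.17 rad from upright), grows as the crossbar is pulled to the front (-x) and down, to its stop at 1.2. A spring always pulls it back to 0 (2 to 10 N at the crossbar). While the catch is on, a lug on the right-hand arm meets it after about 0.06 rad and the handle goes no further.
- catch_hinge (a point): Pivot of the safety catch, on a small post at the sealer's front right: 62 mm in front of and 105 mm to the right (-y) of the sealer's origin, 120 mm above the table. Fixed to the sealer, with its frame; the catch turns about its x.
- catch_thumb (a point): Thumb piece of the safety catch, to push or pinch: a plain steel rod 14 mm thick at the end of the catch's 70 mm arm, parallel to the sealer's x. This point is on its centre line, 70 mm from the pivot's axis and 27 mm in front of the pivot; the rod goes on 20 mm to the front and 22 mm back to the arm. With the catch on it is about 181 mm above the table.
- catch (a joint): Safety catch: 0 = on (arm leaning 0.5 rad inwards, towards the sealer's middle, in front of the handle's lug), grows as it is flipped outwards, to the sealer's right (-y), to its stop at 1.4 (leaning 0.9 rad outwards), fully clear. Stays where it is left; takes about 1 N.
- set_hinge (a point): Pivot of the setting lever, 60 mm above the table on the grey housing at the sealer's left: 30 mm in front of and 166 mm to the left (+y) of the sealer's origin. Fixed to the sealer, with its frame; the lever turns about its y.
- set_knob (a point): Centre of the 26 mm black ball on the setting lever, 110 mm from the pivot. It can be pinched from above.
- set_mark (a point): Outer end of the long mark. The quadrant is an upright aluminium disc 120 mm across, 33 mm to the inner side of the lever and concentric with its pivot; four radial marks stand out of its rim, the third from the front long (22 mm, the others 6 mm). This end is 81 mm from the pivot's axis, 0.2 rad behind upright.
- setlever (a joint): Setting lever's angle: 0 = leaning 0.75 rad to the front (-x), grows towards the rear, upright at 0.75, stop at 1.5. The lever points along the long mark at 0.95. Stays where it is left; takes about 1.5 N at the ball.
- bottle: Bystander: white plastic bottle 60 mm wide, 130 mm tall, standing left of the sealer. Origin under its middle.
- flask: Bystander: glass conical flask 72 mm wide, 110 mm tall, standing right of the sealer. Origin under its middle.
- tipbox: Bystander: grey box with clear lid, 80 x 115 x 61 mm, right of the sealer, nearer the robot. Origin under its middle.

How it is judged (in metres and radians):
On the way, in this order (a step that is already met when the one before it is completed fails the run):
1. the setting lever stands at the long mark, the catch still on (value of joint setlever between 0.83 and 1.07 rad and value of joint catch below 0.5 rad), for 0.2 s.
2. the safety catch is flipped out, the handle not yet pulled (value of joint catch above 1.1 rad and value of joint handle below 0.3 rad), for 0.2 s.
3. the handle is pulled fully down by the fingers (value of joint handle above 1.05 rad and contact force between the fingers and handle above 1 N), for 0.5 s.
At the end, for the whole second after the job is handed in: The fingers hold the big handle (over 1 N) with the handle still and within 0.15 rad of its lower stop, the catch flipped out beyond 1.1 rad, and the setting lever within 0.12 rad of the long mark (all of step 3 and value of joint handle below 1.3 rad and value of joint catch above 1.1 rad and value of joint setlever between 0.83 and 1.07 rad and velocity of joint handle between -0.1 and 0.1 rad/s); the arm keeps its last pose, push and grip.
It fails at once if the handle is pulled while the catch is on (value of joint handle above 0.3 rad and value of joint catch below 0.9 rad).
It fails at once if the bottle is shifted by more than 30 mm or tipped (distance of bottle from where it was at the start of the episode above 0.03 m or angle between bottle's own z axis and vertical above 0.4 rad).
It fails at once if the flask is shifted by more than 30 mm or tipped (distance of flask from where it was at the start of the episode above 0.03 m or angle between flask's own z axis and vertical above 0.4 rad).
It fails at once if the tipbox is shifted by more than 30 mm or tipped (distance of tipbox from where it was at the start of the episode above 0.03 m or angle between tipbox's own z axis and vertical above 0.4 rad).
It also fails if it takes over 72 s, if anything falls off the work surface, if the arm or the gripper's body presses on something with over 40 N, if the wrist force passes 120 N, or if a joint passes its speed limit or range.

## Working session

There is one attempt and no reset: what is moved stays moved. The work goes in short steps, Python scripts to look and compute and a tool call to move; the robot and the scene stay as the last step left them, time stands still between calls to the robot, and variables do not carry over. Pictures are saved under pics/ and viewed, at most 10 in all, crops included, and the job is handed in when it is done.

Besides the shell and the picture viewer there is one more tool, called after "Emit:" as a command line: name --argument value ..., lists and objects as JSON in quotes. play_rows: Moves the arm, as the interface text tells. Its arguments: {"type":"object","properties":{"steps":{"type":"array","items":{"type":"array","items":{"type":"array","items":{"type":"number"}}}},"gripper":{"type":"number"},"squeeze":{"type":"number"}},"required":["steps"]}

```bash
mkdir -p pics; cat > h.py <<'E'
import numpy as np, cv2
from scipy.spatial.transform import Rotation as R
from workcell import bot
def cam(n):
    c=bot.camera(n); c['f']=192/np.tan(np.radians(c['vfov']/2)); c['R']=R.from_euler('xyz',c['attitude'],degrees=True).as_matrix() if len(np.shape(c['attitude']))==1 and len(c['attitude'])==3 else np.array(c['attitude']); return c
def ray(c,u,v): return np.array(c['xyz']),c['R']@np.array([(u-c['cx'])/c['f'],(v-c['cy'])/c['f'],1])
def onz(c,u,v,z):
    o,d=ray(c,u,v); return o+d*(z-o[2])/d[2]
def proj(c,p):
    q=c['R'].T@(np.array(p)-c['xyz']); return q[:2]/q[2]*c['f']+[c['cx'],c['cy']]
def two(c1,p1,c2,p2):
    A=[];b=[]
    for c,p in((c1,p1),(c2,p2)):
        o,d=ray(c,*p); d/=np.linalg.norm(d); M=np.eye(3)-np.outer(d,d); A.append(M);b.append(M@o)
    A=np.vstack(A);b=np.hstack(b); x=np.linalg.lstsq(A,b,rcond=None)[0]; return x,np.linalg.norm(A@x-b)
E
python3 - <<'E'
from h import *
print(bot.get_obs())
for n in('side','top'):
    c=cam(n); print(n,{k:v for k,v in c.items() if k!='img'}); cv2.imwrite(f'pics/{n}0.png',c['img'])
    print(proj(c,bot.get_obs()['ee_pos']))
E
```

```text
{'time': 0.0, 'q': array([ 7.40839870e+01,  5.01116176e+00,  1.00354692e+01,  9.50993147e+01,
       -8.66330734e-05,  9.00017759e+01]), 'qd': array([-0.03410327,  0.09872077,  0.04195383, -0.0676389 , -0.05094361,
       -0.09051902]), 'joint_efforts': array([-1.34574457e-03, -5.20390177e+01,  4.64798355e+01,  1.63120916e-02,
       -1.97521663e-04, -1.11358338e-05]), 'ee_pos': array([0.15076511, 0.52870261, 0.23059157]), 'tcp_rot': array([-1.79924993e+02,  8.89578933e-05,  1.64082211e+02]), 'wrist_force': array([-0.52238894,  0.91435343,  0.05847256]), 'torque': array([ 0.02462177, -0.02791075, -0.04641136]), 'grasp_force': 0.0, 'opening': 0.0853957469131553}
side {'vfov': 52.12271436609088, 'cx': 257.53413368562485, 'cy': 188.42527249220495, 'xyz': array([ 0.42496538, -0.87246248,  0.88799421]), 'attitude': array([-128.90950464,    1.20065632,   -9.64275032]), 'f': np.float64(392.5907396048024), 'R': array([[ 0.98565488, -0.12128285,  0.11736667],
       [-0.16746761, -0.61648688,  0.76934942],
       [-0.02095387, -0.77796812, -0.62795425]])}
[125.34078883 102.54205521]
top {'vfov': 44.91882582309643, 'cx': 249.4865643759736, 'cy': 196.9817815550804, 'xyz': array([0.39923226, 0.01419934, 1.58051603]), 'attitude': array([-1.73016555e+02, -1.69020268e-01, -8.91184725e+01]), 'f': np.float64(464.45932021491757), 'R': array([[ 0.01538488, -0.99245833,  0.12161321],
       [-0.99987729, -0.01562943, -0.00105718],
       [ 0.00294996, -0.12158202, -0.992577  ]])}
[ 64.19726174 339.84071217]
```

View pics/side0.png

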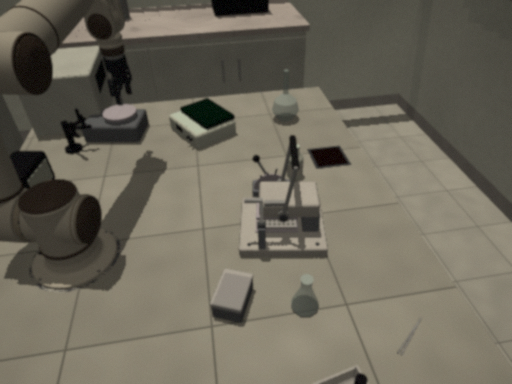

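View pics/top0.png

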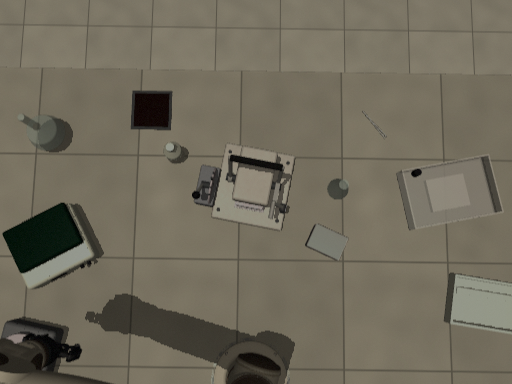

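The side view shows the sealer at about (285,215), with the crossbar near (294,150) and the knob at (256,158). In the top view, the crossbar runs from (230,158) to (283,167), the knob is at (195,194) and the base centre is at about (254,187).

```bash
python3 - <<'E'
from h import *
t=cam('top');s=cam('side')
def masks(c,x0,y0,x1,y1,th):
    g=c['img'][y0:y1,x0:x1].max(2); m=(g<th).astype(np.uint8)
    n,l,st,ce=cv2.connectedComponentsWithStats(m)
    for i in range(1,n):
        if st[i,4]>12:
            pts=np.argwhere(l==i)[:,::-1].astype(np.float32)
            print(st[i]+[x0,y0,0,0,0],ce[i]+[x0,y0],cv2.minAreaRect(pts+np.float32([x0,y0])))
print('top');masks(t,180,135,310,240,45)
print('side');masks(s,230,125,340,265,45)
# base: white
g=t['img'][135:245,205:305].min(2); print(np.percentile(g,[50,80,90,95]))
a=cv2.resize(t['img'][135:240,180:310],None,fx=5,fy=5,interpolation=cv2.INTER_CUBIC)
cv2.imwrite('pics/tc.png',cv2.convertScaleAbs(a,alpha=1.3))
b=cv2.resize(s['img'][125:265,230:340],None,fx=4,fy=4,interpolation=cv2.INTER_CUBIC)
cv2.imwrite('pics/sc.png',cv2.convertScaleAbs(b,alpha=1.3))
E
```

```text
top
[230 155  53  17 338] [256.02071006 162.47928994] ((255.67002868652344, 162.79652404785156), (52.950965881347656, 7.346494674682617), 10.407711029052734)
[216 173   4  13  18] [217.61111111 179.44444444] ((217.5192413330078, 178.9038543701172), (1.765045166015625, 12.159199714660645), 11.309932708740234)
[211 176   4  13  19] [212.52631579 181.73684211] ((212.5, 182.0), (12.0, 3.0), 90.0)
[202 185   7   4  16] [204.5   186.625] ((204.88238525390625, 186.97061157226562), (6.063390731811523, 2.9104275703430176), 14.03624439239502)
[192 191   8   8  51] [195.64705882 194.33333333] ((195.5, 194.5), (7.0, 7.0), 90.0)
[279 205   7   8  25] [282.68 209.32] ((283.3293151855469, 209.0365753173828), (5.4660820960998535, 7.652514457702637), 51.34019470214844)
side
[290 136   9  31 179] [293.45251397 151.91620112] ((293.08380126953125, 151.29478454589844), (30.56349754333496, 6.614487648010254), 81.25383758544922)
[310 147  30  20 461] [326.26898048 156.30585683] ((325.26220703125, 156.85977172851562), (17.66904640197754, 29.043495178222656), 83.6598129272461)
[254 156   5   6  25] [256.04 158.4 ] ((256.0, 158.5), (5.0, 4.0), 90.0)
[279 214   9   7  43] [283.04651163 217.30232558] ((282.9000244140625, 217.30003356933594), (5.813776969909668, 7.602630615234375), 63.43495178222656)
[302 218  16  13 164] [309.90243902 223.56097561] ((309.5, 224.0), (12.0, 15.0), 90.0)
[259 225   6   3  14] [261.21428571 226.14285714] ((261.5, 226.0), (5.0, 2.0), 0.0)
[260 231   4  16  53] [261.45283019 238.81132075] ((261.5, 238.5), (15.0, 3.0), 90.0)
[ 96. 123. 126. 128.]
```

View pics/tc.png

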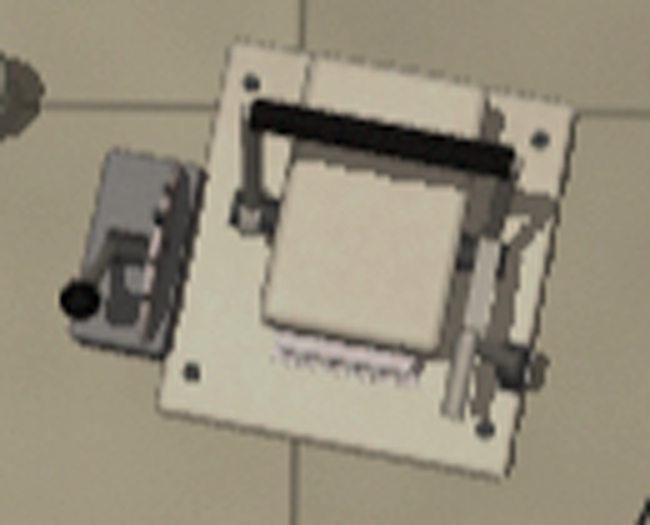

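View pics/sc.png

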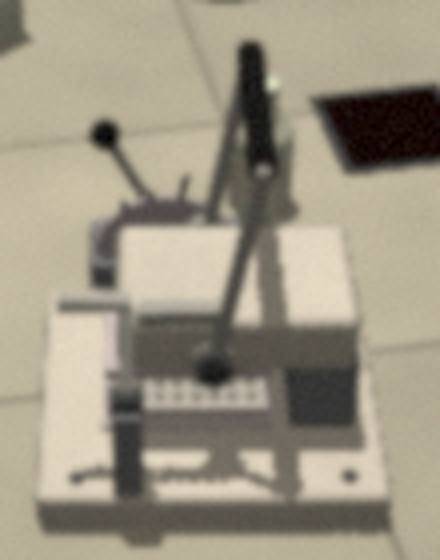

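The crops show the sealer's parts clearly. In the top view, the base corners are near (226.4,143.4), (295.6,156), (281,230.6) and (212,216.6). The catch rod is at (272,210) in the top view and spans about (245..262,200) in the side view.

```bash
cat >> h.py <<'E'
def toW(p): 
    import json; o=json.load(open('pose.json')); c,s=np.cos(o[2]),np.sin(o[2]); return np.array([o[0]+c*p[0]-s*p[1],o[1]+s*p[0]+c*p[1],p[2]])
E
python3 - <<'E'
from h import *
import json
t=cam('top');s=cam('side')
C=np.array([onz(t,u,v,.035) for u,v in [(226.4,143.4),(295.6,156),(281,230.6),(212,216.6)]])
rl,rr,fr,fl=C
print(C.round(4),[np.linalg.norm(C[i]-C[i-1]).round(4) for i in range(4)])
d=(rl-fl+rr-fr); y1=np.arctan2(d[1],d[0]); e=rl-rr+fl-fr; y2=np.arctan2(-e[0],e[1])
g=onz(t,256,162.5,.293); gl=two(t,(256,162.5),s,(293.5,152))
k=two(t,(195.5,194.3),s,(256,158.4))
print(C.mean(0),y1,y2,g,gl,k)
th=y1/2+y2/2; o=C.mean(0)
json.dump([o[0],o[1],th],open('pose.json','w'))
print('grip pred',toW([.029,0,.293]))
for a in (0,.1,.2,.4,.95):
  b=a-.75; print(a,toW([-.03+.11*np.sin(b),.166,.06+.11*np.cos(b)]))
print('thumb',toW([-.089,-.105+.07*np.sin(.5),.181]), 'rod px mid',two(t,(271.5,210),s,(254,200)))
for n,u,v in (('bottle',172,148),('flask',342,184),('tip',327,241)): print(n,onz(t,u,v,.06))
E
```

```text
[[ 0.7709  0.0939  0.035 ]
 [ 0.731  -0.1416  0.035 ]
 [ 0.4777 -0.0939  0.035 ]
 [ 0.5207  0.1365  0.035 ]] [np.float64(0.2538), np.float64(0.2388), np.float64(0.2578), np.float64(0.2344)]
[ 0.62507421 -0.00128198  0.035     ] -0.17757505432645357 -0.17611597378907964 [ 0.65517487 -0.00402184  0.293     ] (array([ 0.65742354, -0.00428937,  0.29094314]), np.float64(0.002573179571760096)) (array([0.58126574, 0.17955788, 0.15613129]), np.float64(0.0025194779584079177))
grip pred [ 0.65362191 -0.0063838   0.293     ]
0 [0.55093484 0.18059768 0.14048578]
0.1 [0.55921344 0.1791182  0.14756922]
0.2 [0.56814681 0.17752169 0.1537777 ]
0.4 [0.5876152  0.17404245 0.163331  ]
0.95 [0.64625847 0.16356217 0.16780732]
thumb [ 0.52489416 -0.05595063  0.181     ] rod px mid (array([ 0.53552249, -0.05471191,  0.18086796]), np.float64(0.0048454138794724955))
bottle [0.74624282 0.27386651 0.06      ]
flask [ 0.63365955 -0.29307672  0.06      ]
tip [ 0.44486937 -0.24246171  0.06      ]
```

Emit:
play_rows --steps '[[[0, 0, 0, -0.098], [0, 0, 0, -0.098], [0, 0, 0, -0.098], [0, 0, 0, -0.098], [0, 0, 0, -0.098]]]' --gripper 0.06

```text
time: 0.72
ee_pos: [0.1508, 0.5289, 0.2312]
tcp_rot: [-180.0, -0.0, -167.6]
wrist_force: [0.2, -1.0, 0.3]
opening: 0.0598
grasp_force: 0.0
```

Emit:
play_rows --steps '[[[0, 0, 0, -0.098], [0, 0, 0, -0.098], [0, 0, 0, -0.098], [0, 0, 0, -0.098], [0, 0, 0, -0.098]]]'

```text
time: 1.13
ee_pos: [0.1508, 0.5289, 0.2312]
tcp_rot: [-180.0, -0.0, -139.5]
wrist_force: [0.2, 0.3, -0.2]
opening: 0.06
grasp_force: 0.0
```

Emit:
play_rows --steps '[[[0, 0, 0, -0.098], [0, 0, 0, -0.098], [0, 0, 0, -0.098], [0, 0, 0, -0.098], [0, 0, 0, -0.098]]]'

```text
time: 1.55
ee_pos: [0.1508, 0.5289, 0.2312]
tcp_rot: [-180.0, -0.0, -111.4]
wrist_force: [1.2, -0.7, 0.4]
opening: 0.0596
grasp_force: 0.0
```

```bash
cat >> h.py <<'E'
def go(p):
    o=bot.get_obs(); M=R.from_euler('xyz',o['tcp_rot'],degrees=True).as_matrix(); print('t',round(o['time'],2),'tcp',o['ee_pos'].round(4),'rot',o['tcp_rot'].round(1),'delta',(M.T@(np.array(p)-o['ee_pos'])).round(4),'op',o['opening'],'F',o['wrist_force'].round(1))
E
python3 -c "
from h import *
go([.580,.1785,.225])"
```

```text
t 1.55 tcp [0.1508 0.5289 0.2312] rot [-180.    -0.  -111.4] delta [ 0.1695 -0.5275  0.0063] op 0.059641836728073216 F [ 1.2 -0.7  0.4]
```

Emit:
play_rows --steps '[[[0, 0, 0, 0.118], [0, 0, 0, 0.118], [0, 0, 0, 0.118], [0, 0, 0, 0.118], [0, 0, 0, 0.118]]]'

```text
time: 1.97
ee_pos: [0.1508, 0.5289, 0.2312]
tcp_rot: [-180.0, -0.0, -145.8]
wrist_force: [0.2, -0.4, -1.1]
opening: 0.0601
grasp_force: 0.0
```

Emit:
play_rows --steps '[[[0, 0, 0, 0.118], [0, 0, 0, 0.118], [0, 0, 0, 0.118], [0, 0, 0, 0.118], [0, 0, 0, 0.118]]]'

```text
time: 2.38
ee_pos: [0.1508, 0.5289, 0.2312]
tcp_rot: [-180.0, -0.0, -179.6]
wrist_force: [0.1, -0.3, -0.1]
opening: 0.0598
grasp_force: 0.0
```

Emit:
play_rows --steps '[[[0, 0, 0, 0.118], [0, 0, 0, 0.118], [0, 0, 0, 0.118], [0, 0, 0, 0.118], [0, 0, 0, 0.118]]]'

```text
time: 2.8
ee_pos: [0.1508, 0.5289, 0.2312]
tcp_rot: [-180.0, 0.0, 146.6]
wrist_force: [0.7, 0.6, -0.5]
opening: 0.0601
grasp_force: 0.0
```

Emit:
play_rows --steps '[[[0, 0, 0, 0.118], [0, 0, 0, 0.118], [0, 0, 0, 0.118], [0, 0, 0, 0.118], [0, 0, 0, 0.118]]]'

```text
time: 3.22
ee_pos: [0.1508, 0.5289, 0.2312]
tcp_rot: [-180.0, 0.0, 112.8]
wrist_force: [0.6, -0.6, 0.5]
opening: 0.0601
grasp_force: 0.0
```

Emit:
play_rows --steps '[[[0, 0, 0, 0.118], [0, 0, 0, 0.118], [0, 0, 0, 0.118], [0, 0, 0, 0.118], [0, 0, 0, 0.116]]]'

```text
time: 3.63
ee_pos: [0.1508, 0.5289, 0.2312]
tcp_rot: [-180.0, 0.0, 79.1]
wrist_force: [0.3, 0.3, -0.7]
opening: 0.0598
grasp_force: 0.0
```

```bash
python3 -c "
from h import *
go([.580,.1785,.225])"
```

```text
t 3.63 tcp [0.1508 0.5289 0.2312] rot [-180.     0.    79.1] delta [-0.2626  0.4879  0.0062] op 0.059824800963742444 F [ 0.3  0.3 -0.7]
```

Emit:
play_rows --steps '[[[-0.0131, 0.0244, 0, 0], [-0.0131, 0.0244, 0, 0], [-0.0131, 0.0244, 0, 0], [-0.0131, 0.0244, 0, 0], [-0.0131, 0.0244, 0, 0]]]'

```text
time: 4.05
ee_pos: [0.2595, 0.4412, 0.2313]
tcp_rot: [180.0, -0.0, 79.4]
wrist_force: [0.5, -0.0, -0.9]
opening: 0.0602
grasp_force: 0.0
```

Emit:
play_rows --steps '[[[-0.0131, 0.0244, 0, 0], [-0.0131, 0.0244, 0, 0], [-0.0131, 0.0244, 0, 0], [-0.0131, 0.0244, 0, 0], [-0.0131, 0.0244, 0, 0]]]'

```text
time: 4.47
ee_pos: [0.3675, 0.3542, 0.2314]
tcp_rot: [180.0, -0.0, 79.4]
wrist_force: [0.3, -0.1, 0.1]
opening: 0.0598
grasp_force: 0.0
```

Emit:
play_rows --steps '[[[-0.0131, 0.0244, 0, 0], [-0.0131, 0.0244, 0, 0], [-0.0131, 0.0244, 0, 0], [-0.0131, 0.0244, 0, 0], [-0.0131, 0.0244, 0, 0]]]'

```text
time: 4.88
ee_pos: [0.4754, 0.2674, 0.2313]
tcp_rot: [180.0, -0.0, 79.4]
wrist_force: [0.2, 0.8, 0.9]
opening: 0.0597
grasp_force: 0.0
```

Emit:
play_rows --steps '[[[-0.0131, 0.0244, 0, 0], [-0.0131, 0.0244, 0, 0], [-0.0131, 0.0244, 0, 0], [-0.0131, 0.0244, 0, 0], [-0.013, 0.0244, 0, -0.014]]]'

```text
time: 5.3
ee_pos: [0.5833, 0.1806, 0.2312]
tcp_rot: [-180.0, 0.0, 80.2]
wrist_force: [0.0, 0.6, -0.3]
opening: 0.0601
grasp_force: 0.0
```

```bash
python3 - <<'E'
from h import *
go([.580,.1785,.145])
t=cam('top');s=cam('side')
print(proj(s,[.580,.1785,.156]))
a=cv2.resize(t['img'][135:240,160:310],(600,420),interpolation=cv2.INTER_CUBIC)
b=cv2.resize(s['img'][85:235,200:340],(392,420),interpolation=cv2.INTER_CUBIC)
cv2.imwrite('pics/k1.png',cv2.resize(np.hstack([a,b]),(800,338)))
E
```

```text
t 5.3 tcp [0.5833 0.1806 0.2312] rot [-180.     0.    80.2] delta [-0.0026 -0.0028  0.0862] op 0.06014367649574831 F [ 0.   0.6 -0.3]
[255.13740374 158.74947078]
```

View pics/k1.png

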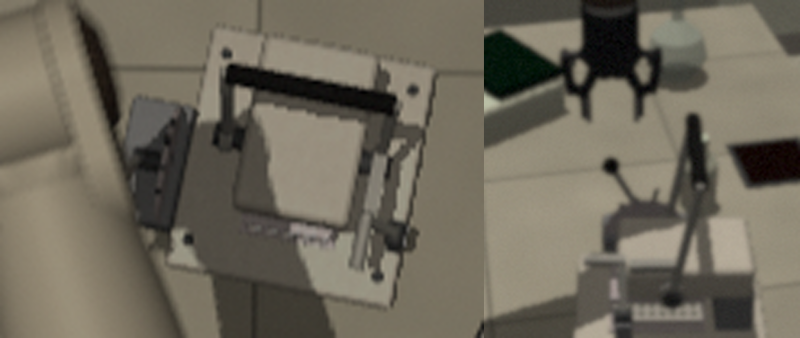

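The fingers hang directly above the knob in the side panel. I'll go down and pinch it.

Emit:
play_rows --steps '[[[-0.0026, -0.0028, 0.02, 0], [0, 0, 0.02, 0], [0, 0, 0.02, 0], [0, 0, 0.015, 0], [0, 0, 0.013, 0]]]'

```text
time: 5.82
ee_pos: [0.5783, 0.1799, 0.1418]
tcp_rot: [-179.9, 0.0, 80.2]
wrist_force: [-0.7, 1.0, -0.1]
opening: 0.0602
grasp_force: 0.0
```

Emit:
play_rows --steps '[[[0, 0, 0, 0], [0, 0, 0, 0], [0, 0, 0, 0], [0, 0, 0, 0], [0, 0, 0, 0]]]' --gripper 0.02 --squeeze 20

```text
time: 6.23
ee_pos: [0.5794, 0.1799, 0.1444]
tcp_rot: [179.9, -0.0, 80.2]
wrist_force: [0.0, -0.1, 1.6]
opening: 0.0242
grasp_force: 20.0
```

Emit:
play_rows --steps '[[[0, 0, 0, 0], [0, 0, 0, 0], [0, 0, 0, 0], [0, 0, 0, 0], [0, 0, 0, 0]]]'

```text
time: 6.65
ee_pos: [0.5794, 0.1799, 0.1443]
tcp_rot: [179.9, -0.1, 80.2]
wrist_force: [-1.4, 0.4, 5.9]
opening: 0.0245
grasp_force: 20.3
```

Emit:
play_rows --steps '[[[0, 0.0069, -0.0033, 0], [0, 0.0069, -0.0025, 0], [0, 0.0069, -0.002, 0], [0, 0.0069, -0.0012, 0], [0, 0.0069, -0.0007, 0]]]'

```text
time: 7.07
ee_pos: [0.6128, 0.1738, 0.1536]
tcp_rot: [-179.9, -0.0, 80.2]
wrist_force: [-4.0, 1.0, 3.3]
opening: 0.0243
grasp_force: 21.0
```

Emit:
play_rows --steps '[[[0, 0.0069, 0, 0], [0, 0.0069, 0, 0], [0, 0.0069, 0, 0], [0, 0.0069, 0.0005, 0], [0, 0.0069, 0.0008, 0]]]'

```text
time: 7.48
ee_pos: [0.6474, 0.1678, 0.1515]
tcp_rot: [-180.0, 0.0, 80.2]
wrist_force: [-4.1, 0.2, 5.3]
opening: 0.0246
grasp_force: 21.9
```

Emit:
play_rows --steps '[[[0, 0, 0, 0], [0, 0, 0, 0], [0, 0, 0, 0], [0, 0, 0, 0], [0, 0, 0, 0]]]'

```text
time: 7.9
ee_pos: [0.6471, 0.1679, 0.1514]
tcp_rot: [180.0, 0.0, 80.2]
wrist_force: [2.9, -0.2, -3.0]
opening: 0.0241
grasp_force: 21.6
```

```bash
python3 -c "
from h import *
go([.6463,.1636,.149])"
```

```text
t 7.9 tcp [0.6471 0.1679 0.1514] rot [180.    0.   80.2] delta [-0.0043 -0.0001  0.0024] op 0.024136381298660935 F [ 2.9 -0.2 -3. ]
```

Emit:
play_rows --steps '[[[0, 0, 0, 0], [0, 0, 0, 0], [0, 0, 0, 0], [0, 0, 0, 0], [0, 0, 0, 0]]]' --gripper 0.06

```text
time: 8.32
ee_pos: [0.6471, 0.1679, 0.1519]
tcp_rot: [180.0, -0.0, 80.2]
wrist_force: [-0.3, 0.2, 1.0]
opening: 0.0596
grasp_force: 0.0
```

Emit:
play_rows --steps '[[[0, 0, -0.015, 0], [0, 0, -0.025, 0], [0, 0, -0.025, 0], [0, 0, -0.03, 0], [0, 0, -0.03, 0]]]'

```text
time: 8.73
ee_pos: [0.6467, 0.1678, 0.2779]
tcp_rot: [-180.0, 0.0, 80.2]
wrist_force: [0.3, 0.5, -0.9]
opening: 0.0602
grasp_force: 0.0
```

Emit:
play_rows --steps '[[[0, -0.036, 0, 0], [0, -0.036, 0, 0], [0, -0.036, 0, 0], [0, -0.036, 0, 0], [0, 0, 0, 0]]]' --gripper 0.0

```text
time: 9.15
ee_pos: [0.5002, 0.1929, 0.2778]
tcp_rot: [-179.9, -0.0, 80.3]
wrist_force: [-0.7, -0.3, 0.1]
opening: 0.0006
grasp_force: 0.0
```

```bash
python3 - <<'E'
from h import *
for b in (.08,.2,.32): print(b)
t=cam('top');s=cam('side')
# knob detection
for c,(x0,y0,x1,y1) in((t,(190,165,225,205)),(s,(240,140,288,200))):
    m=(c['img'][y0:y1,x0:x1].max(2)<45).astype(np.uint8); n,l,st,ce=cv2.connectedComponentsWithStats(m)
    print([(tuple(ce[i].round(1)+[x0,y0]),st[i,4]) for i in range(1,n) if st[i,4]>8])
    for b in (-.44,.08,.2,.32): print(b,proj(c,toW([-.03+.11*np.sin(b),.166,.06+.11*np.cos(b)])).round(1))
print(proj(s,toW([-.03+.081*np.sin(.2),.133,.06+.081*np.cos(.2)])))
go(toW([-.097,-.035,.28]))
cv2.imwrite('pics/k2.png',cv2.resize(s['img'][125:245,230:340],None,fx=4,fy=4,interpolation=cv2.INTER_CUBIC))
E
```

```text
0.08
0.2
0.32
[((np.float64(201.5), np.float64(177.1)), np.int32(83)), ((np.float64(217.4), np.float64(181.3)), np.int32(10)), ((np.float64(213.2), np.float64(200.2)), np.int32(13))]
-0.44 [196.7 194.5]
0.08 [200.  176.4]
0.2 [200.9 172.4]
0.32 [201.9 168.6]
[((np.float64(275.9), np.float64(155.3)), np.int32(24))]
-0.44 [254.8 158.4]
0.08 [271.9 155.6]
0.2 [275.9 156. ]
0.32 [279.8 156.8]
[274.34022888 169.11521414]
t 9.25 tcp [0.5044 0.1927 0.2777] rot [ 1.799e+02 -1.000e-01  8.030e+01] delta [-0.2051  0.0545 -0.0024] op -0.0001081456353867298 F [-0.1  0.8 -0.4]
```

View pics/k2.png

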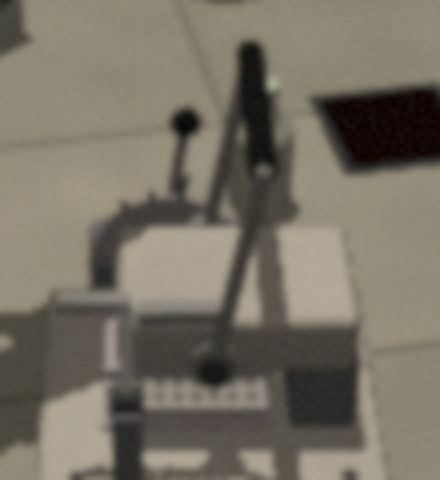

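The knob now sits at side pixel (275.9,155.3), the predicted spot for 0.95 rad, and it lines up with the long mark. Next is the catch.

Emit:
play_rows --steps '[[[-0.035, 0, 0, 0], [-0.035, 0, 0, 0], [-0.035, 0.01, 0, 0], [-0.035, 0.01, 0, 0], [-0.035, 0.01, 0, 0]]]'

```text
time: 9.67
ee_pos: [0.5059, 0.0128, 0.2768]
tcp_rot: [180.0, -0.0, 80.2]
wrist_force: [1.0, 1.7, -1.0]
opening: -0.0001
grasp_force: 0.0
```

Emit:
play_rows --steps '[[[-0.03, 0.01, 0, 0], [0, 0.0145, 0, 0], [0, 0, 0.025, 0], [0, 0, 0.02, 0], [0, 0, 0, 0]]]'

```text
time: 10.08
ee_pos: [0.524, -0.0198, 0.2276]
tcp_rot: [-179.7, 0.0, 80.1]
wrist_force: [-0.5, 0.1, -0.9]
opening: 0.0002
grasp_force: 0.0
```

```bash
python3 - <<'E'
from h import *
go(toW([-.097,-.035,.164]))
s=cam('side');t=cam('top')
cv2.imwrite('pics/c1.png',cv2.resize(s['img'][125:245,210:340],None,fx=4,fy=4,interpolation=cv2.INTER_CUBIC))
E
```

```text
t 10.08 tcp [ 0.524  -0.0198  0.2276] rot [-179.7    0.    80.1] delta [ 0.0011 -0.0004  0.0636] op 0.00019221623178016024 F [-0.5  0.1 -0.9]
```

View pics/c1.png

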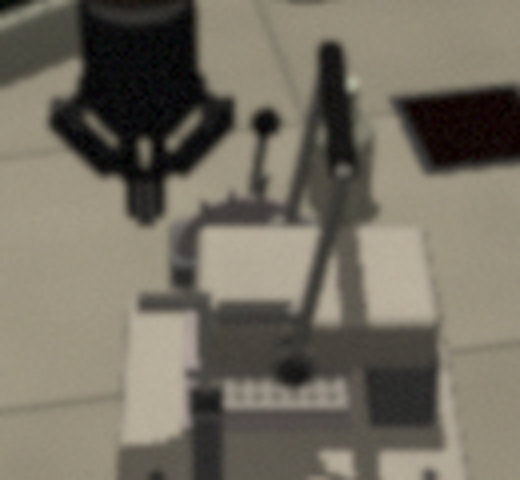

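The shut fingers hang to the inner side of the catch rod, with the tip at (145,215) and the rod at (172,302). I'll go down and push outwards.

Emit:
play_rows --steps '[[[0, 0, 0.02, 0], [0, 0, 0.02, 0], [0, 0, 0.015, 0], [0, 0, 0.0086, 0], [-0.01, 0, 0, 0]]]'

```text
time: 10.6
ee_pos: [0.5224, -0.028, 0.1676]
tcp_rot: [-179.9, -0.0, 80.3]
wrist_force: [0.7, 0.2, 0.9]
opening: 0.0001
grasp_force: 0.0
```

Emit:
play_rows --steps '[[[-0.01, 0, 0, 0], [-0.01, 0, 0, 0], [-0.01, 0, 0, 0], [-0.01, 0, 0, 0], [-0.01, 0, 0, 0]]]'

```text
time: 11.02
ee_pos: [0.5139, -0.0794, 0.1688]
tcp_rot: [179.9, 0.0, 80.2]
wrist_force: [0.8, 1.5, 0.5]
opening: 0.0002
grasp_force: 0.8
```

Emit:
play_rows --steps '[[[-0.01, 0, 0.003, 0], [-0.01, 0, 0.003, 0], [-0.008, 0, 0.003, 0], [-0.006, 0, 0.003, 0], [-0.005, 0, 0.003, 0]]]'

```text
time: 11.43
ee_pos: [0.5068, -0.117, 0.1522]
tcp_rot: [-179.9, -0.0, 80.2]
wrist_force: [1.8, 3.7, -3.2]
opening: 0.0003
grasp_force: 2.1
```

```bash
python3 - <<'E'
from h import *
go(toW([-.097,-.142,.15]))
s=cam('side');t=cam('top')
a=cv2.resize(t['img'][150:250,230:330],(400,400),interpolation=cv2.INTER_CUBIC)
b=cv2.resize(s['img'][145:245,210:310],(400,400),interpolation=cv2.INTER_CUBIC)
cv2.imwrite('pics/c2.png',np.hstack([a,b]))
E
```

```text
t 11.43 tcp [ 0.5068 -0.117   0.1522] rot [-179.9   -0.    80.2] delta [-0.0073 -0.001   0.0022] op 0.00034263208337223934 F [ 1.8  3.7 -3.2]
```

View pics/c2.png

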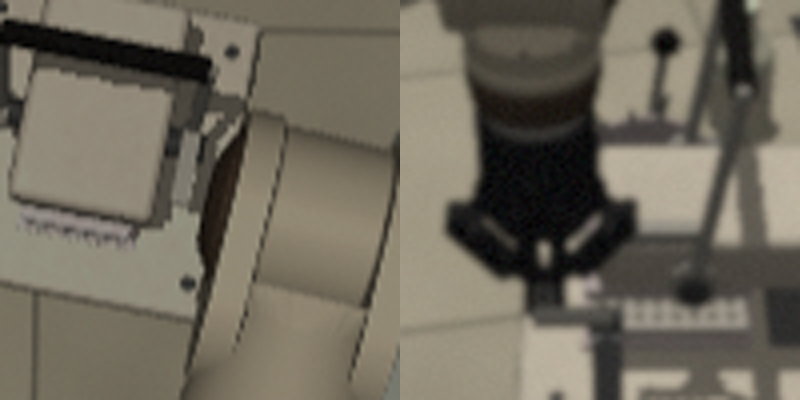

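The rod is moving with the fingertips, at about (560,315) in the right panel. I'll push on to the stop.

Emit:
play_rows --steps '[[[-0.003, 0, 0.001, 0], [-0.003, 0, 0.001, 0], [-0.003, 0, 0.001, 0], [-0.002, 0, 0.001, 0], [0, 0, 0, 0]]]'

```text
time: 11.95
ee_pos: [0.5062, -0.1234, 0.1502]
tcp_rot: [179.9, -0.5, 80.4]
wrist_force: [2.2, 25.0, 5.0]
opening: -0.0004
grasp_force: 12.8
```

Emit:
play_rows --steps '[[[-0.001, 0, 0, 0], [-0.001, 0, 0, 0], [-0.001, 0, 0, 0], [-0.001, 0, 0, 0], [0, 0, 0, 0]]]'

```text
time: 12.37
ee_pos: [0.5063, -0.1241, 0.1502]
tcp_rot: [179.9, -0.9, 80.6]
wrist_force: [6.5, 43.9, 6.3]
opening: -0.0001
grasp_force: 22.3
```

Force rises at the stop, so the catch is fully out. I'll back off, lift clear and go above the crossbar.

Emit:
play_rows --steps '[[[0.008, 0, 0, 0], [0.008, 0, -0.005, 0], [0, 0, -0.035, 0], [0, 0, -0.04, 0], [0, 0, -0.04, 0]]]'

```text
time: 12.78
ee_pos: [0.5067, -0.1154, 0.2706]
tcp_rot: [-179.9, 0.1, 80.2]
wrist_force: [1.7, 0.3, 0.1]
opening: 0.0
grasp_force: 0.0
```

Emit:
play_rows --steps '[[[0, 0, -0.04, 0], [0, 0, -0.04, 0], [0.02, 0, -0.015, 0], [0.03, 0.01, 0, 0], [0.03, 0.02, 0, 0]]]' --gripper 0.065

```text
time: 13.2
ee_pos: [0.5501, -0.0416, 0.3676]
tcp_rot: [179.7, 0.0, 80.1]
wrist_force: [1.0, -0.2, 0.6]
opening: 0.0601
grasp_force: 0.0
```

```bash
python3 - <<'E'
from h import *
go(toW([.031,0,.273]))
s=cam('side')
m=(s['img'][125:180,280:308].max(2)<45).astype(np.uint8); print(cv2.connectedComponentsWithStats(m)[2:])
cv2.imwrite('pics/c3.png',cv2.resize(s['img'][95:245,220:350],None,fx=4,fy=4,interpolation=cv2.INTER_CUBIC))
E
```

```text
t 13.2 tcp [ 0.5501 -0.0416  0.3676] rot [179.7   0.   80.1] delta [0.0526 0.0973 0.0951] op 0.060107138477619546 F [ 1.  -0.2  0.6]
(array([[   0,    0,   28,   55, 1371],
       [  10,   11,    9,   31,  169]], dtype=int32), array([[13.5134938 , 26.98905908],
       [13.39053254, 27.0887574 ]]))
```

View pics/c3.png

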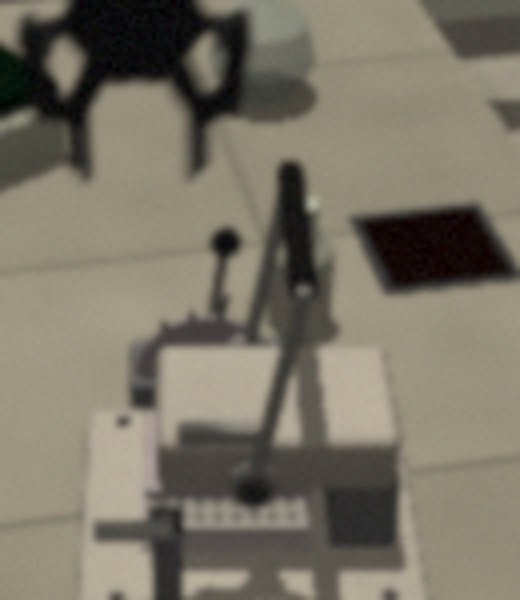

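The catch rod now lies low and outwards at (130,530), clear of the handle. The lever is unchanged and the handle is at rest. Now I'll grasp the crossbar.

Emit:
play_rows --steps '[[[0.015, 0.028, 0, 0], [0.015, 0.028, 0, 0], [0.015, 0.028, 0, 0], [0.0076, 0.0133, 0, 0], [0, 0, 0, 0]]]'

```text
time: 13.67
ee_pos: [0.6581, -0.0055, 0.3607]
tcp_rot: [-179.8, 0.1, 80.3]
wrist_force: [0.3, -0.7, -0.6]
opening: 0.065
grasp_force: 0.0
```

Emit:
play_rows --steps '[[[0, 0, 0.025, 0], [0, 0, 0.025, 0], [0, 0, 0.02, 0], [0, 0, 0.015, 0], [0, 0, 0.01, 0]]]'

```text
time: 14.08
ee_pos: [0.6543, -0.007, 0.2678]
tcp_rot: [-179.9, 0.1, 80.2]
wrist_force: [-0.5, -1.1, -0.1]
opening: 0.0649
grasp_force: 0.0
```

Emit:
play_rows --steps '[[[0, 0, 0, 0], [0, 0, 0, 0], [0, 0, 0, 0], [0, 0, 0, 0], [0, 0, 0, 0]]]' --gripper 0.0 --squeeze 60

```text
time: 14.5
ee_pos: [0.6562, -0.0068, 0.2709]
tcp_rot: [179.8, -0.0, 80.2]
wrist_force: [2.8, -1.4, 6.0]
opening: 0.0185
grasp_force: 58.6
```

Emit:
play_rows --steps '[[[0, 0, 0, 0], [0, 0, 0, 0], [0, 0, 0, 0], [0, 0, 0, 0], [0, 0, 0, 0]]]'

```text
time: 14.92
ee_pos: [0.6562, -0.0068, 0.2709]
tcp_rot: [179.8, -0.0, 80.2]
wrist_force: [3.5, -0.9, 7.2]
opening: 0.0185
grasp_force: 58.6
```

```bash
python3 - <<'E'
from h import *
go(toW([.031,0,.273]))
a=np.linspace(0,1.2,26); g=np.c_[-.17*np.sin(a-.17),.17*np.cos(a-.17)]
d=np.diff(g,axis=0); print(np.c_[d[:,0],-d[:,1]].round(4).tolist())
E
```

```text
t 14.92 tcp [ 0.6562 -0.0068  0.2709] rot [179.8  -0.   80.2] delta [-0.0001 -0.0006 -0.0021] op 0.01847793504115809 F [ 3.5 -0.9  7.2]
[[-0.0081, -0.0012], [-0.0081, -0.0008], [-0.0081, -0.0004], [-0.0082, -0.0], [-0.0082, 0.0004], [-0.0081, 0.0008], [-0.0081, 0.0012], [-0.008, 0.0015], [-0.0079, 0.0019], [-0.0078, 0.0023], [-0.0077, 0.0027], [-0.0076, 0.003], [-0.0074, 0.0034], [-0.0072, 0.0038], [-0.0071, 0.0041], [-0.0069, 0.0044], [-0.0066, 0.0048], [-0.0064, 0.0051], [-0.0061, 0.0054], [-0.0059, 0.0057], [-0.0056, 0.0059], [-0.0053, 0.0062], [-0.005, 0.0064], [-0.0047, 0.0067], [-0.0044, 0.0069]]
```

Gripped: the opening is 18.5 mm on the 20 mm rubber bar. Now I'll pull along the arc.

Emit:
play_rows --steps '[[[0, -0.0081, -0.0012, 0], [0, -0.0081, -0.0008, 0], [0, -0.0081, -0.0004, 0], [0, -0.0082, 0, 0], [0, -0.0082, 0.0004, 0]]]'

```text
time: 15.33
ee_pos: [0.6169, 0.0004, 0.2742]
tcp_rot: [179.5, -0.1, 80.2]
wrist_force: [7.3, -0.5, 7.3]
opening: 0.0186
grasp_force: 58.3
```

Emit:
play_rows --steps '[[[0, -0.0081, 0.0008, 0], [0, -0.0081, 0.0012, 0], [0, -0.008, 0.0015, 0], [0, -0.0079, 0.0019, 0], [0, -0.0078, 0.0023, 0]]]'

```text
time: 15.75
ee_pos: [0.5774, 0.0074, 0.2657]
tcp_rot: [179.6, -0.1, 80.2]
wrist_force: [6.1, 1.0, 8.7]
opening: 0.0185
grasp_force: 61.7
```

Emit:
play_rows --steps '[[[0, -0.0077, 0.0027, 0], [0, -0.0076, 0.003, 0], [0, -0.0074, 0.0034, 0], [0, -0.0072, 0.0038, 0], [0, -0.0071, 0.0041, 0]]]'

```text
time: 16.17
ee_pos: [0.541, 0.0137, 0.2486]
tcp_rot: [179.6, -0.1, 80.2]
wrist_force: [9.1, 0.2, 3.4]
opening: 0.0182
grasp_force: 60.5
```

Emit:
play_rows --steps '[[[0, -0.0069, 0.0044, 0], [0, -0.0066, 0.0048, 0], [0, -0.0064, 0.0051, 0], [0, -0.0061, 0.0054, 0], [0, -0.0059, 0.0057, 0]]]'

```text
time: 16.58
ee_pos: [0.5099, 0.0191, 0.2232]
tcp_rot: [179.6, -0.1, 80.2]
wrist_force: [10.9, 0.3, 5.4]
opening: 0.0182
grasp_force: 60.2
```

Emit:
play_rows --steps '[[[0, -0.0056, 0.0059, 0], [0, -0.0053, 0.0062, 0], [0, -0.005, 0.0064, 0], [0, -0.0047, 0.0067, 0], [0, -0.0044, 0.0069, 0]]]'

```text
time: 17.0
ee_pos: [0.487, 0.0232, 0.1921]
tcp_rot: [179.4, -0.1, 80.2]
wrist_force: [25.4, -6.7, 82.8]
opening: 0.0183
grasp_force: 69.8
```

Emit:
play_rows --steps '[[[0, 0, 0, 0], [0, 0, 0, 0], [0, 0, 0, 0], [0, 0, 0, 0], [0, 0, 0, 0]]]'

```text
time: 17.42
ee_pos: [0.4872, 0.0231, 0.1927]
tcp_rot: [179.4, -0.1, 80.2]
wrist_force: [13.0, -1.2, 13.6]
opening: 0.018
grasp_force: 61.5
```

```bash
python3 - <<'E'
from h import *
go(toW([-.146,0,.192]))
s=cam('side')
cv2.imwrite('pics/e.png',cv2.resize(s['img'][95:265,200:350],None,fx=3.5,fy=3.5,interpolation=cv2.INTER_CUBIC))
E
```

```text
t 17.42 tcp [0.4872 0.0231 0.1927] rot [ 1.794e+02 -1.000e-01  8.020e+01] delta [ 0.0003 -0.006   0.0006] op 0.017996125707684975 F [13.  -1.2 13.6]
```

View pics/e.png

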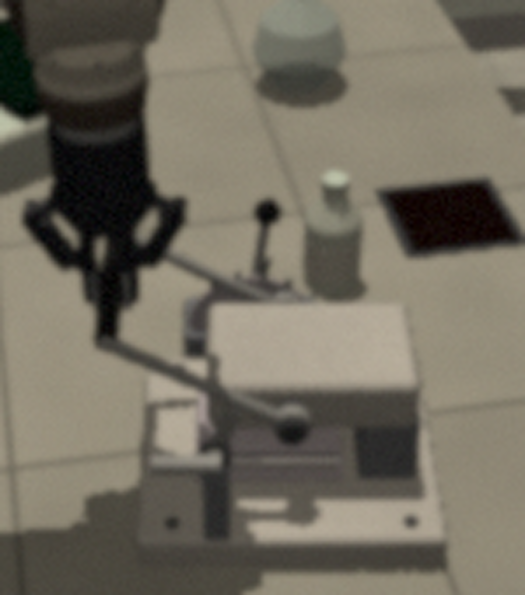

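The handle is down at its stop, still pinched at (105,340). The catch is out at (185,460) and the lever is unchanged.

Emit:
play_rows --steps '[[[0, 0, 0, 0], [0, 0, 0, 0], [0, 0, 0, 0], [0, 0, 0, 0], [0, 0, 0, 0]]]'

```text
time: 17.88
ee_pos: [0.4872, 0.0231, 0.1927]
tcp_rot: [179.4, -0.1, 80.2]
wrist_force: [13.0, -1.0, 13.4]
opening: 0.0186
grasp_force: 61.5
```

Emit:
play_rows --steps '[[[0, 0, 0, 0], [0, 0, 0, 0], [0, 0, 0, 0], [0, 0, 0, 0], [0, 0, 0, 0]]]'

```text
time: 18.3
ee_pos: [0.4872, 0.0231, 0.1927]
tcp_rot: [179.4, -0.1, 80.2]
wrist_force: [12.4, -1.2, 13.2]
opening: 0.0184
grasp_force: 61.5
```

```bash
python3 -c "
from workcell import bot
print(bot.get_obs()['grasp_force'],bot.get_obs()['ee_pos']);print(bot.job_done())"
```

```text
61.51937663555145 [0.48720781 0.02308908 0.19271646]
the job is handed in; nothing more can be done
None
```

I handed the job in at 18.3 s with the setting lever on the long mark, the catch flipped fully out, and the gripper still holding the handle down at its stop; the bystanders were never touched, and the hand-in returned no verdict.

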